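# Unlock the mending shelf's drawer and hold the sprung key turned

### The arm

A 7-joint arm with a two-finger parallel gripper is mounted at the origin on the work surface. World frame = base frame: x ahead of the robot, y to its left, z up, the work surface at z = 0. Lengths are in mm, angles in rad, forces in N, time in s.
With the tool pointing down it reaches from about 400 to 850 mm from the base axis. Payload 4.5 kg.
Tool frame: the origin (TCP) lies on the centre line of the jaws, within the pads' length; the fingertips stand 8 mm ahead of it and the grasp point (between the pads) lies 11 mm behind it; z points along the fingers, y is the line along which they close (so a half turn about z gives the same grasp; the last joint's range is limited). The gripper opens to 85 mm and grips with 20 to 120 N. Pads are 22 mm wide; open, the fingers measure 114 mm over their backs; the gripper's body (76 mm by 85 mm) begins 54 mm behind the grasp point. The pads swing forward as they close: fully open they stand 13 mm farther back than shut.
Start: joints at [1.379, 0.689, -0.195, 1.565, 0.157, 0.902, -0.215], TCP at [139.958, -609.154, 200.717] pointing down, gripper open.
Joint ranges: [-3.01, 3.01], [-0.46, 2.08], [-1.47, 1.51], [0.13, 2.56], [-1, 4.14], [0.04, 2.09], [-2.66, 2.66]. Speed limits (rad/s): [2.57, 2.57, 3.14, 3.14, 3.14, 3.14, 3.14].

### API

Orientations are given as a 3x3 rotation matrix whose columns are the frame's x, y, z axes.
In Python, from station import sense, read_camera, finish_job gives the robot as it stands. The module is installed in compiled form; this text tells all that it offers.
- The arm moves only by the tool jog_arm, never from a script. Its argument "targets" is a list of rows, each a list of 3 entries, a list of its own where there are three numbers: the turn, a rotation vector about the world's x, y, z normalised to -1 to 1, where 1 is 4 degrees, then the shift along the world's x, y, z normalised to -1 to 1, where 1 is 2 cm, then the opening, from -1 (shut) to 1 (fully open). A call has 1 to 5 rows; each row shifts and turns the commanded pose from where the row before left it; what a row does not reach is not made up. A row lasts 1/10 s, in which the tool goes at most 50 mm and 8.59 degrees, less where a joint would pass 70% of its speed; a pose out of reach is approached as far as the arm can. A call with a number of a shift or a turn outside -1 to 1 is refused whole. A call with a gripper value outside its range is refused whole. The fingers move at their own pace and stop on an object; "newtons" is the grip in N (left out, the last holds). Time passes only in rows, so rows that do not move let the fingers close. It gives the time, the measured TCP pose, the force, the opening and the grip force at its end, in the units of the state.
- sense(): the state, without advancing time (a new reading comes with each control period).
- read_camera(name): name is "scene" or "top" or "wrist"; returns a dict with "image" (384x512x3 uint8, red, green, blue), "fx", "fy", "cx", "cy" (pixels), "world_from_camera" (4x4, takes a point from camera to world coordinates). Camera axes: x right, y up, looking along -z (the intrinsics and any distortion apply to the point x, -y, -z); pixel columns grow to the right and rows downward; lengths in mm; the calibration is good to about 2 mm. A picture is of the moment at which its call begins. There is no depth.
- finish_job(): hands the job in; it is judged then, once.
The state is a dict: "time_s": time; "qpos": joint angles; "joint_vel": joint speeds; "tau": joint torques, N m; "tcp_pos": TCP position; "orientation": TCP orientation; "force": force on the tool from outside, world axes, zero at the start; "torque": the same for the moment, N m; "width": finger opening in mm; "grasp_force": force on a finger pad.
Only numpy, scipy, OpenCV 4.12 (cv2) and the standard library are available. Lean on these libraries where they do the work, as an engineer would, in place of code of your own. Each camera call takes 0.05 s, during which the arm holds its last target. There are 200 camera calls.

### The job

Take the key with the square bow out of the key block and put it into the lock in the top of the mending shelf, working it down past the sticky pins until its bow sits on the lock's face. Turn it a quarter turn clockwise (seen from above) to the stop and finish while still holding the key there: the lock is sprung, and I can only pull the drawer while the key is held turned. Leave the other two keys and the small parts lying about where they are.

Things in the scene. Friction and masses are not known exactly. Their poses are not given: they have to be found in the camera images.
- key: Drawer key, all plain steel, 60 g: bow 28 mm wide (x), 9 thick (y), 28 tall (z 0 to 28), square with a flat top; blade 10 wide (x), 3 thick (y), z 0 to -27, the last 5 mm a 45 degree point across x. Origin: centre of the bow's flat underside (shoulder); z up. Fits the lock either way round (half turn about z). Stands blade down in one of the block's three slots, shoulder on the block's top.
- key_round: Another key, not wanted: same steel and blade, a round bow (disc 28 mm across, 9 thick, its top 30 mm above the shoulder). Origin and axes as for the drawer key. Stands in another slot.
- key_narrow: Another key, not wanted: same steel and blade, a narrow bow 14 mm wide, 9 thick, 36 tall. Origin and axes as for the drawer key. Stands in another slot.
- rack: Key block: fixed wood, 170 (x) by 40 (y) by 36 mm high, origin under its centre on the bench. Three upright slots at x = -50, 0, +50 mm, y = 0, each 12 (x) by 5 (y) by 31 mm deep, hold the keys in a row, bow widths along x, so there is free room for a finger on either flat face of each bow (fingers closing along y).
- shelf: Mending shelf: fixed pine case 240 deep (x), 340 wide (y), 90 mm high, one drawer in its front (-x, towards the robot), a 30 mm high strip along the back edge of its top; origin under its centre on the bench. The lock is in the top board at x = -83.5 mm, y = 0, in a brass rose 37 mm across and 6 mm high.
- keyway (a point): Centre of the 22 mm plug's face, 98 mm above the bench; z up, turns with the plug. Keyway straight down: 11.6 mm along this x, 4.6 along y, 28.5 deep, mouth countersunk 2 mm all round (45 degrees). Three sticky pins stand 3.5 mm in from its +x end at depths 9, 15, 21 mm: a straight push stalls at each until 8 to 18 N, less if the key is rocked 4 degrees. Key home: its origin within 1.5 mm of this.
- plug (a joint): Turn of the lock plug, rad: 0 at rest, grows clockwise seen from above, stop at 1.571 (quarter turn). Sprung: takes 0.02 N m at 0 and 0.07 N m at the stop, goes back to 0 if the key is let go. The key has play in the keyway: the hand may have to turn up to 0.2 rad more than the plug.
- clip: Bystander on the shelf: black polymer decking clip 42 x 24 x 18 mm, origin under its middle.
- bushing: Bystander on the shelf: bronze bushing, 24 mm across, 18 mm tall, standing, origin under its middle.
- pivot_rod: Bystander on the shelf: blue aluminium rod 8 mm across, 110 mm long along its x, origin under its middle.
- awl: Bystander on the shelf: stubby awl lying along its x, ash handle 26 mm across (x -62 to -6), steel point to x = +56 mm.
- rivet_tin: Bystander on the bench: round tin 75 mm across, 46 mm tall, origin under its middle.

How it is judged:
By the outcome, as a careful person would: the job done as asked, in the order asked, and still so for the second after the job is handed in, while the arm keeps its last pose, push and grip.
It also fails if it takes over 45 s, if anything falls off the work surface, if the arm or the gripper's body presses on something with over 40 N, if the wrist force passes 120 N, or if a joint passes its speed limit or range.

## Working session

There is one attempt and no reset: what is moved stays moved. The work goes in short steps, Python scripts to look and compute and a tool call to move; the robot and the scene stay as the last step left them, time stands still between calls to the robot, and variables do not carry over. Pictures are saved under pics/ and viewed, at most 10 in all, crops included, and the job is handed in when it is done.

Besides the shell and the picture viewer there is one more tool, called after "Request:" in YAML: its name, and indented under it one key for each argument. jog_arm: Moves the arm, as the interface text tells. Scaled input: -1 to 1 covers 2 cm each way for a shift and 4 degrees each way for a turn. Its arguments: {"type":"object","properties":{"targets":{"type":"array","items":{"type":"array"}},"newtons":{"type":"number"}},"required":["targets"]}

```bash
mkdir -p pics; cat > h.py <<'E'
import numpy as np, cv2
from station import sense, read_camera
def ray(c,u,v):
    M=np.array(c["world_from_camera"]);d=np.array([(u-c["cx"])/c["fx"],-(v-c["cy"])/c["fy"],-1.]);return M[:3,3],M[:3,:3]@d
def onz(c,u,v,z):
    o,d=ray(c,u,v);return o+d*(z-o[2])/d[2]
def proj(c,p):
    M=np.linalg.inv(np.array(c["world_from_camera"]));q=M[:3,:3]@np.array(p,float)+M[:3,3];return c["cx"]+c["fx"]*q[0]/-q[2],c["cy"]+c["fy"]*-q[1]/-q[2]
E
python3 - <<'E'
from h import *
import pickle
for n in("scene","top"):
    c=read_camera(n);pickle.dump(c,open(n+".pkl","wb"))
    print(n,{k:v for k,v in c.items() if k!="image"})
    cv2.imwrite(f"pics/{n}0.png",cv2.resize(c["image"][:,:,::-1],(796,597),interpolation=cv2.INTER_CUBIC))
print(sense())
E
```

```text
scene {'fx': 361.99182739105356, 'fy': 361.99182739105356, 'cx': 254.30556512309815, 'cy': 191.84429327441796, 'world_from_camera': array([[-8.22540142e-01, -3.51670257e-01,  4.46940427e-01,
         9.01931397e+02],
       [ 5.68586776e-01, -5.24687256e-01,  6.33571118e-01,
         4.92481579e+02],
       [ 1.16958283e-02,  7.75262094e-01,  6.31531388e-01,
         5.94165841e+02],
       [ 0.00000000e+00,  0.00000000e+00,  0.00000000e+00,
         1.00000000e+00]])}
top {'fx': 355.218497356927, 'fy': 355.218497356927, 'cx': 256.40048776882014, 'cy': 193.8334927645878, 'world_from_camera': array([[ 1.35119064e-02,  9.93118280e-01, -1.16333618e-01,
         4.71033622e+02],
       [-9.99603314e-01,  1.62913132e-02,  2.29740518e-02,
        -3.62789843e+01],
       [ 2.47111783e-02,  1.15977047e-01,  9.92944451e-01,
         8.46005534e+02],
       [ 0.00000000e+00,  0.00000000e+00,  0.00000000e+00,
         1.00000000e+00]])}
{'time_s': 0.1, 'qpos': array([ 1.3788092 ,  0.68988945, -0.19449967,  1.56622245,  0.15729645,
        0.90249379, -0.21510128]), 'joint_vel': array([-0.00114108, -0.00169418,  0.00088287, -0.00198234, -0.00141449,
       -0.0015153 , -0.00200458]), 'tau': array([-3.76715951e-03, -5.40602338e+01, -1.27150532e+00, -1.58985847e+01,
        9.37148550e-03,  4.43915022e-03, -1.47583893e-05]), 'tcp_pos': array([ 139.72569183, -608.54630903,  199.97510225]), 'orientation': array([[ 9.74605864e-01,  2.23926709e-01, -4.87665086e-04],
       [ 2.23927204e-01, -9.74604641e-01,  1.54935982e-03],
       [-1.28337611e-04, -1.61921664e-03, -9.99998681e-01]]), 'force': array([ 0.31127857,  0.43014883, -0.126107  ]), 'torque': array([-0.00016654,  0.00085801, -0.07575598]), 'grasp_force': 0.0, 'width': 85.38269604557742}
```

View pics/scene0.png

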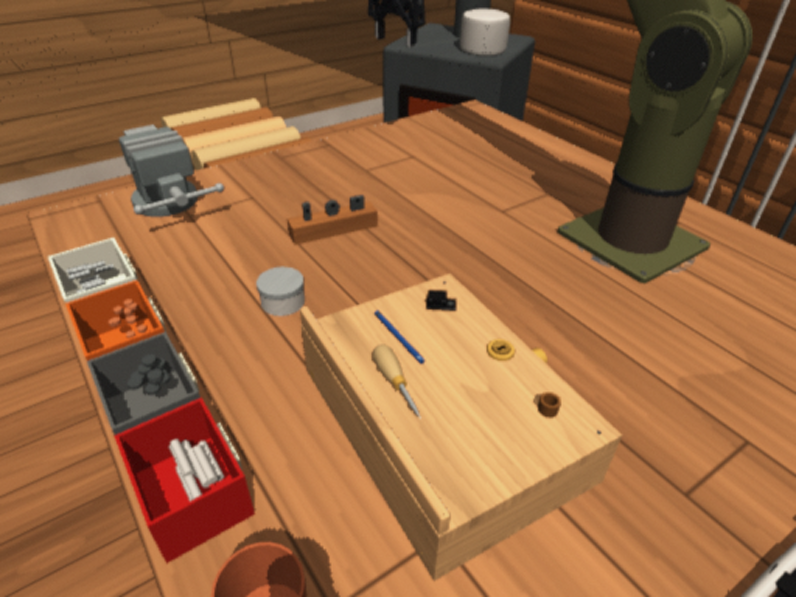

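View pics/top0.png

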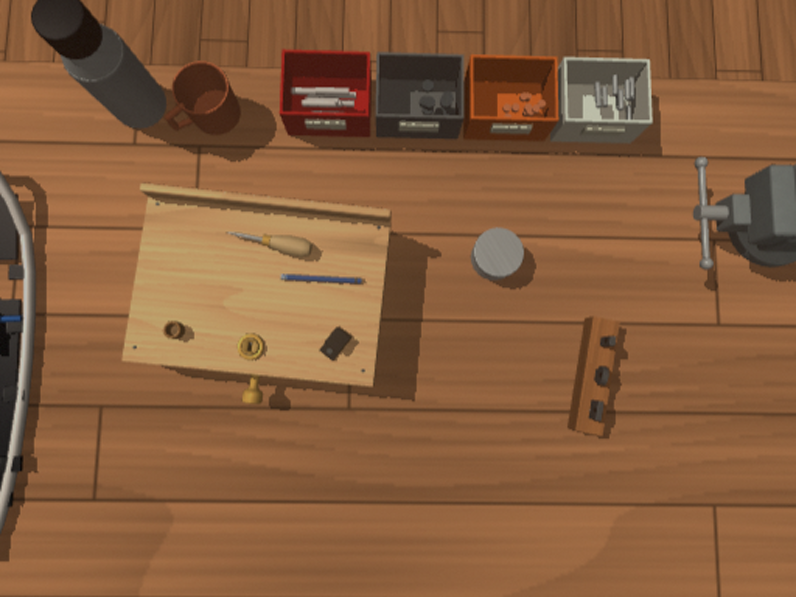

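The scene picture shows the key block at about (333,222) with bows at (307,210), (332,207) and (357,202). The rose is at (501,349). In the top picture the rose is at (250,346) and the bows are at (608,342), (602,376) and (597,411). Next I'll zoom in on these.

```bash
python3 - <<'E'
from h import *
import pickle
s=pickle.load(open("scene.pkl","rb"));t=pickle.load(open("top.pkl","rb"))
def crop(c,u,v,w,h,k):return cv2.resize(c["image"][v:v+h,u:u+w,::-1],(w*k,h*k),interpolation=cv2.INTER_NEAREST)
a=crop(s,182,120,66,48,6);b=crop(t,362,198,66,88,6)
l1=crop(s,300,205,60,40,6);l2=crop(t,140,205,60,40,6)
o=np.zeros((590,790,3),np.uint8)
o[:288,:396]=a;o[:528,394:790]=b;o[290:530,:360]=l1
cv2.imwrite("pics/crop.png",o)
cv2.imwrite("pics/lock.png",cv2.resize(t["image"][205:240,140:185,::-1],(720,560),interpolation=cv2.INTER_NEAREST))
E
```

```text
(no output)
```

View pics/crop.png

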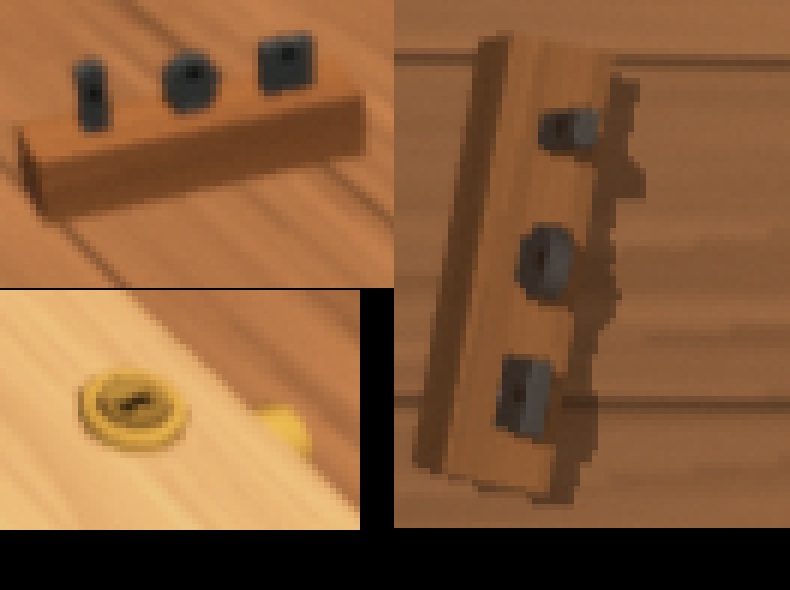

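View pics/lock.png

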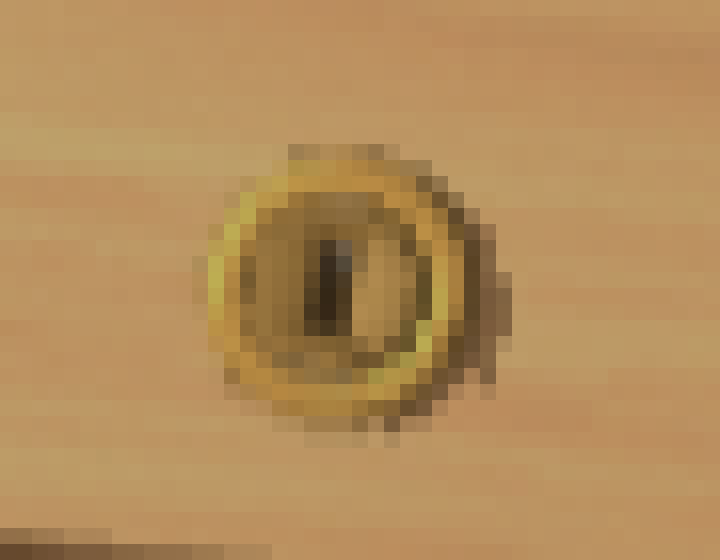

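Square bow is the block's near end (scene crop's right one, top crop's (537,397) top face). Rose/plug centre is at the top-camera pixel (161,224), and the keyway runs roughly along world x. Now computing positions.

```bash
python3 - <<'E'
from h import *
import pickle
t=pickle.load(open("top.pkl","rb"));s=pickle.load(open("scene.pkl","rb"))
f=lambda x,y:(362+(x-394)/6-.5,198+y/6-.5)
g=lambda x,y:(182+x/6-.5,120+y/6-.5)
R=lambda a:np.round(a,1)
print("sq",R(onz(t,*f(537,397),64)),"nar",R(onz(t,*f(586,127),72)),"rnd",R(onz(t,*f(560,262),62)))
print("sq base face scene", R(onz(s,*g(288,92),36)),"sqtop",R(onz(s,*g(286,37),64)))
for p in[(510,38),(445,470),(612,52),(548,492)]:print("rack",R(onz(t,*f(*p),36)))
c=(140+340/16-.5,205+293/16-.5);print("lock top",R(onz(t,*c,98)),"scene",R(onz(s,300+131/6-.5,205+(405-290)/6-.5,98)))
# shelf top corners in top view at z=90 (view 796/512)
k=512/796
for p in[(123,361),(373,386)]:print("shelf",R(onz(t,p[0]*k,p[1]*k,90)))
w=read_camera("wrist");q=sense();M=np.array(w["world_from_camera"]);print(w["fx"],w["cx"],w["cy"],q["orientation"].T@(M[:3,3]-q["tcp_pos"]),q["orientation"].T@M[:3,:3])
E
```

```text
sq [ 413.6 -338.4   64. ] nar [ 511.7 -356.3   72. ] rnd [ 462.4 -349.2   62. ]
sq base face scene [ 414.1 -333.6   36. ] sqtop [ 411.2 -338.5   64. ]
rack [ 547.4 -342.7   36. ]
rack [ 384.1 -313.6   36. ]
rack [ 542.6 -382.2   36. ]
rack [ 376.4 -352.4   36. ]
lock top [494.5 145.2  98. ] scene [497.7 149.5  98. ]
shelf [472.8 315.9  90. ]
shelf [443.7 -20.7  90. ]
310.2032734809816 252.69323747114984 191.49981737826712 [  73.71723803   -0.76860628 -172.65650218] [[ 8.91226735e-05  9.58677703e-01  2.84494383e-01]
 [ 9.99999690e-01 -3.08031093e-04  7.24723958e-04]
 [ 7.82409815e-04  2.84494230e-01 -9.58677433e-01]]
```

Request:
jog_arm:
  targets:
    - [[0, 0, 1], [0.91, 0.9, -0.1], 0]
    - [[0, 0, 1], [0.91, 0.9, -0.1], 0]
    - [[0, 0, 1], [0.91, 0.9, -0.1], 0]
    - [[0, 0, 1], [0.91, 0.9, -0.1], 0]
    - [[0, 0, 1], [0.91, 0.9, -0.1], 0]
  newtons: 40

```text
time_s: 0.65
tcp_pos: [231.5, -518.2, 190.4]
orientation: [[0.838, 0.546, -0.0], [0.546, -0.838, 0.0], [0.0, -0.0, -1.0]]
force: [-0.1, -1.5, -0.3]
width: 42.9
grasp_force: 0.0
```

Request:
jog_arm:
  targets:
    - [[0, 0, 1], [0.91, 0.9, -0.1], 0]
    - [[0, 0, 1], [0.91, 0.9, -0.1], 0]
    - [[0, 0, 1], [0.91, 0.9, -0.1], 0]
    - [[0, 0, 1], [0.91, 0.9, -0.1], 0]
    - [[0, 0, 1], [0.91, 0.9, -0.1], 0]

```text
time_s: 1.15
tcp_pos: [322.4, -428.3, 180.5]
orientation: [[0.601, 0.8, -0.0], [0.8, -0.601, 0.0], [0.0, -0.0, -1.0]]
force: [0.4, -0.2, -0.2]
width: 43.0
grasp_force: 0.0
```

Request:
jog_arm:
  targets:
    - [[0, 0, 1], [0.91, 0.9, -0.1], 0]
    - [[0, 0, 1], [0.91, 0.9, -0.1], 0]
    - [[0, 0, 1], [0.91, 0.9, -0.1], 0]
    - [[0, 0, 1], [0.91, 0.9, -0.1], 0]
    - [[0, 0, 1], [0.91, 0.9, -0.1], 0]

```text
time_s: 1.65
tcp_pos: [413.4, -338.4, 170.4]
orientation: [[0.291, 0.957, -0.0], [0.957, -0.291, 0.0], [0.0, -0.0, -1.0]]
force: [0.1, -0.8, 0.1]
width: 42.5
grasp_force: 0.0
```

Request:
jog_arm:
  targets:
    - [[0, 0, 1], [0, 0, 0], 0]
    - [[0, 0, 1], [0, 0, 0], 0]
    - [[0, 0, 1], [0, 0, 0], 0]
    - [[0, 0, 1], [0, 0, 0], 0]
    - [[0, 0, 1], [0, 0, 0], 0]

```text
time_s: 2.15
tcp_pos: [412.7, -339.1, 170.5]
orientation: [[-0.054, 0.999, -0.0], [0.999, 0.054, 0.0], [0.0, -0.0, -1.0]]
force: [0.2, -0.9, -0.7]
width: 42.6
grasp_force: 0.0
```

```bash
python3 -c "
from h import *
q=sense();print(q['time_s'],q['qpos'],q['tcp_pos'],q['orientation'],q['width'])"
```

```text
2.15 [ 0.93110276  0.65518394 -0.54343561  1.86124698  0.47630265  0.75767662
  0.17971261] [ 412.71693483 -339.14353755  170.49216058] [[-5.40532882e-02  9.98537945e-01 -4.62082646e-04]
 [ 9.98538027e-01  5.40533854e-02  2.00503590e-04]
 [ 2.25187574e-04 -4.50569216e-04 -9.99999873e-01]] 42.643037855105504
```

Request:
jog_arm:
  targets:
    - [[0, 0, 1], [0, 0, -0.1], 0]
    - [[0, 0, 1], [0, 0, -0.1], 0]
    - [[0, 0, 1], [0, 0, -0.1], 0]
    - [[0, 0, 1], [0, 0, -0.1], 0]
    - [[0, 0, 1], [0, 0, -0.1], 0]

```text
time_s: 2.65
tcp_pos: [412.7, -339.2, 160.4]
orientation: [[-0.392, 0.92, -0.0], [0.92, 0.392, 0.0], [0.0, -0.0, -1.0]]
force: [-0.5, -0.2, -0.7]
width: 42.5
grasp_force: 0.0
```

Request:
jog_arm:
  targets:
    - [[0, 0, 1], [0, 0, -0.1], 0]
    - [[0, 0, 1], [0, 0, -0.1], 0]
    - [[0, 0, 1], [0, 0, -0.1], 0]
    - [[0, 0, 1], [0, 0, -0.1], 0]
    - [[0, 0, 1], [0, 0, -0.1], 0]

```text
time_s: 3.15
tcp_pos: [412.7, -339.2, 150.4]
orientation: [[-0.683, 0.73, -0.0], [0.73, 0.683, 0.0], [0.0, -0.0, -1.0]]
force: [0.1, 0.2, 0.4]
width: 42.7
grasp_force: 0.0
```

Request:
jog_arm:
  targets:
    - [[0, 0, 1], [0, 0, 0], 0]
    - [[0, 0, 1], [0, 0, 0], 0]
    - [[0, 0, 1], [0, 0, 0], 0]
    - [[0, 0, 1], [0, 0, 0], 0]
    - [[0, 0, 1], [0, 0, 0], 0]

```text
time_s: 3.65
tcp_pos: [412.7, -339.2, 150.5]
orientation: [[-0.892, 0.453, -0.001], [0.453, 0.892, 0.0], [0.001, -0.0, -1.0]]
force: [0.2, 0.3, 0.2]
width: 42.9
grasp_force: 0.0
```

Request:
jog_arm:
  targets:
    - [[0, 0, 1], [0, 0, 0], 0]
    - [[0, 0, 1], [0, 0, 0], 0]
    - [[0, 0, 1], [0, 0, 0], 0]
    - [[0, 0, 1], [0, 0, 0], 0]
    - [[0, 0, 0.1], [0, 0, 0], 0]

```text
time_s: 4.15
tcp_pos: [412.6, -339.3, 150.4]
orientation: [[-0.983, 0.185, -0.001], [0.185, 0.983, 0.001], [0.001, 0.0, -1.0]]
force: [-0.2, 0.4, 0.4]
width: 42.9
grasp_force: 0.0
```

```bash
python3 - <<'E'
from h import *
import pickle
c=read_camera("wrist");q=sense();pickle.dump((c,q),open("w1.pkl","wb"))
print(q['time_s'],q['qpos'],q['tcp_pos'],np.degrees(np.arctan2(q['orientation'][1,0],q['orientation'][0,0])))
im=c["image"][:,:,::-1].copy()
cv2.imwrite("pics/w1.png",cv2.resize(im,(796,597),interpolation=cv2.INTER_CUBIC))
print(proj(c,(413.6,-338.4,64)))
E
```

```text
4.2 [ 1.11045928  0.778218   -0.88563335  1.87129934  0.7798976   0.88294247
  1.21628641] [ 412.69426581 -339.19525961  150.43574224] 169.28106974139712
(np.float64(252.3079254483207), np.float64(186.42659457038138))
```

View pics/w1.png

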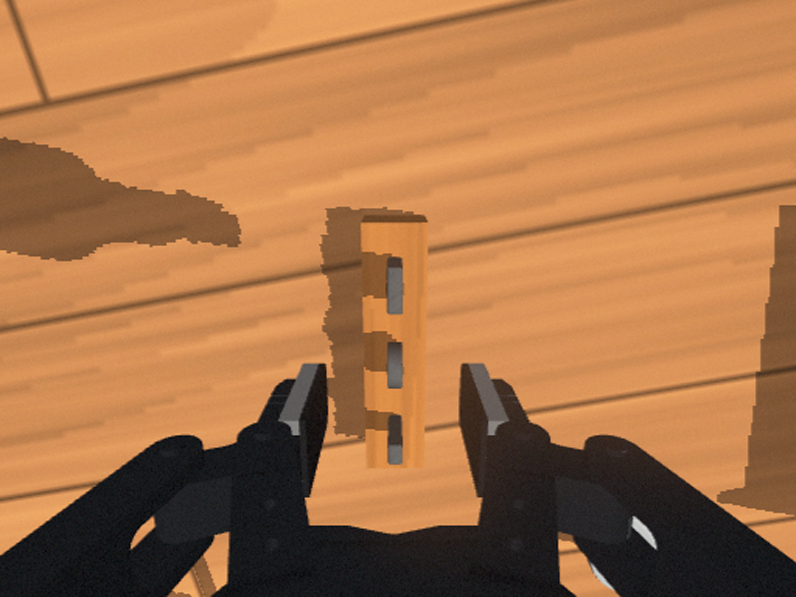

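The wrist view shows the block between the jaws. The square bow's top is the uppermost grey strip at about (395,290), and the row is nearly vertical, as wanted. Now measuring it precisely.

```bash
python3 - <<'E'
from h import *
import pickle
c,q=pickle.load(open("w1.pkl","rb"));im=c["image"].astype(int)
sub=im[160:206,240:272]
hsv=cv2.cvtColor(c["image"],cv2.COLOR_RGB2HSV)
m=((hsv[...,1]<60)&(hsv[...,2]>85)).astype(np.uint8);m[:, :235]=0;m[:,275:]=0;m[:160]=0;m[310:]=0
n,l,st,ce=cv2.connectedComponentsWithStats(m)
for i in range(1,n):
  if st[i][4]>20:
    pts=np.argwhere(l==i)[:,::-1].astype(np.float32);r=cv2.minAreaRect(pts)
    z=[64,66,72][0] if ce[i][1]<206 else 64
    b=[onz(c,*p,z)[:2].round(1).tolist() for p in cv2.boxPoints(r)]
    print(st[i],ce[i].round(1),onz(c,*ce[i],z).round(1),r,b)
T=q["orientation"];print("tool axis pt",q["tcp_pos"])
for y in(172,180,188,196):print(y,hsv[y,244:264,1].tolist(),hsv[y,244:264,2].tolist())
E
```

```text
[249 172  10  30 280] [253.8 186.3] [ 413.7 -337.1   64. ] ((253.5, 186.5), (29.0, 9.0), 90.0) [[400.5, -338.8], [401.9, -331.2], [427.6, -335.9], [426.1, -343.7]]
[249 226  10  24 193] [253.6 237.8] [ 461.6 -346.2   64. ] ((253.5, 237.5), (23.0, 9.0), 90.0) [[449.4, -348.2], [450.9, -340.2], [473.5, -344.3], [471.9, -352.5]]
[250 286   9  12  93] [253.6 291.7] [ 517.4 -356.7   64. ] ((254.0, 291.5), (8.0, 11.0), 0.0) [[522.6, -361.2], [510.6, -358.9], [512.0, -351.4], [524.0, -353.6]]
tool axis pt [ 412.69426581 -339.19525961  150.43574224]
172 [168, 166, 169, 166, 163, 73, 32, 33, 35, 36, 39, 38, 33, 35, 52, 163, 172, 174, 170, 170] [140, 138, 139, 141, 122, 94, 96, 101, 101, 99, 99, 102, 99, 101, 94, 199, 214, 210, 210, 211]
180 [167, 171, 173, 171, 150, 68, 29, 21, 25, 17, 26, 24, 24, 27, 21, 158, 172, 168, 172, 170] [136, 136, 136, 139, 124, 98, 105, 111, 113, 108, 109, 115, 116, 112, 111, 199, 211, 211, 208, 209]
188 [165, 172, 177, 181, 158, 50, 17, 21, 25, 19, 23, 26, 23, 26, 26, 138, 174, 168, 172, 172] [139, 139, 138, 137, 102, 91, 106, 110, 110, 110, 112, 109, 111, 108, 107, 159, 201, 210, 208, 209]
196 [170, 172, 170, 173, 166, 89, 24, 16, 18, 16, 20, 22, 20, 24, 28, 154, 171, 170, 170, 172] [222, 221, 221, 221, 190, 115, 107, 111, 111, 109, 114, 115, 115, 116, 108, 197, 209, 209, 210, 209]
```

Request:
jog_arm:
  targets:
    - [[0, 0, 0], [0.05, 0.09, -1], 0]
    - [[0, 0, 0], [0, 0, -1], 0]
    - [[0, 0, 0], [0, 0, -1], 0]
    - [[0, 0, 0], [0, 0, -1], 0]
    - [[0, 0, 0], [0, 0, -1], 0]

```text
time_s: 4.7
tcp_pos: [413.9, -337.5, 49.9]
orientation: [[-0.982, 0.187, -0.0], [0.187, 0.982, -0.0], [0.0, -0.0, -1.0]]
force: [0.0, -0.7, -0.0]
width: 42.5
grasp_force: 0.0
```

Request:
jog_arm:
  targets:
    - [[0, 0, 0], [0, 0, -0.15], -0.5]
    - [[0, 0, 0], [0, 0, 0], -1]
    - [[0, 0, 0], [0, 0, 0], -1]
    - [[0, 0, 0], [0, 0, 0], -1]
    - [[0, 0, 0], [0, 0, 0], -1]
  newtons: 60

```text
time_s: 5.2
tcp_pos: [414.4, -337.7, 48.5]
orientation: [[-0.983, 0.185, 0.001], [0.185, 0.983, -0.001], [-0.001, -0.001, -1.0]]
force: [0.3, -0.1, -0.3]
width: 0.0
grasp_force: 0.0
```

```bash
python3 -c "
from h import *
q=sense();print({k:np.round(q[k],3) for k in ('time_s','qpos','tcp_pos','orientation','width','grasp_force','force','torque')})"
```

```text
{'time_s': np.float64(5.2), 'qpos': array([ 1.025,  0.915, -0.744,  1.941,  0.985,  0.7  ,  1.043]), 'tcp_pos': array([ 414.385, -337.67 ,   48.484]), 'orientation': array([[-0.983,  0.185,  0.001],
       [ 0.185,  0.983, -0.001],
       [-0.001, -0.001, -1.   ]]), 'width': np.float64(0.032), 'grasp_force': np.float64(0.0), 'force': array([ 0.327, -0.139, -0.253]), 'torque': array([ 0.012,  0.011, -0.03 ])}
```

The fingers shut on nothing, so I'll look.

```bash
python3 - <<'E'
from h import *
c=read_camera("wrist");s=read_camera("scene");t=read_camera("top")
o=np.zeros((600,800,3),np.uint8)
o[:384,:400]=c["image"][:,50:450,::-1]
o[:384,400:800]=cv2.resize(s["image"][104:180,170:250,::-1],(400,380))[:384] if 0 else cv2.resize(s["image"][100:176,170:250,::-1],(400,384))
o[384:,:400]=cv2.resize(t["image"][190:298,330:546][:,:,::-1],(400,216))
cv2.imwrite("pics/x.png",o)
E
```

```text
(no output)
```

View pics/x.png

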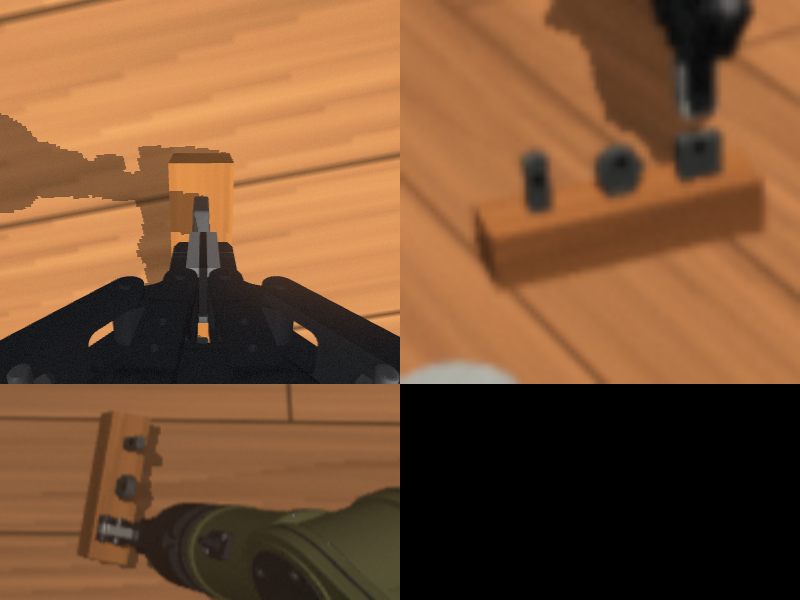

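```bash
python3 - <<'E'
from h import *
c=read_camera("scene");w=read_camera("wrist");q=sense()
for z in (36,64,70,80):print(z,np.round(proj(c,(414,-337.5,z)),1),np.round(proj(w,(414,-337.5,z)),1))
print(q["tcp_pos"])
im=w["image"][150:290,230:285,::-1]
a=cv2.resize(im,None,fx=4.2,fy=4.2,interpolation=cv2.INTER_NEAREST)
b=cv2.resize(c["image"][90:150,200:260,::-1],(540,540),interpolation=cv2.INTER_NEAREST)
o=np.zeros((590,780,3),np.uint8);o[:a.shape[0],:a.shape[1]]=a[:590];o[:540,236:776]=b
cv2.imwrite("pics/x2.png",o)
E
```

```text
36 [228.9 134.3] [250.7 216.6]
64 [228.5 126.1] [250.4 235.1]
70 [228.5 124.3] [250.4 239.8]
80 [228.4 121.2] [250.2 248.5]
[ 414.00107456 -337.43368484   47.89308848]
```

View pics/x2.png

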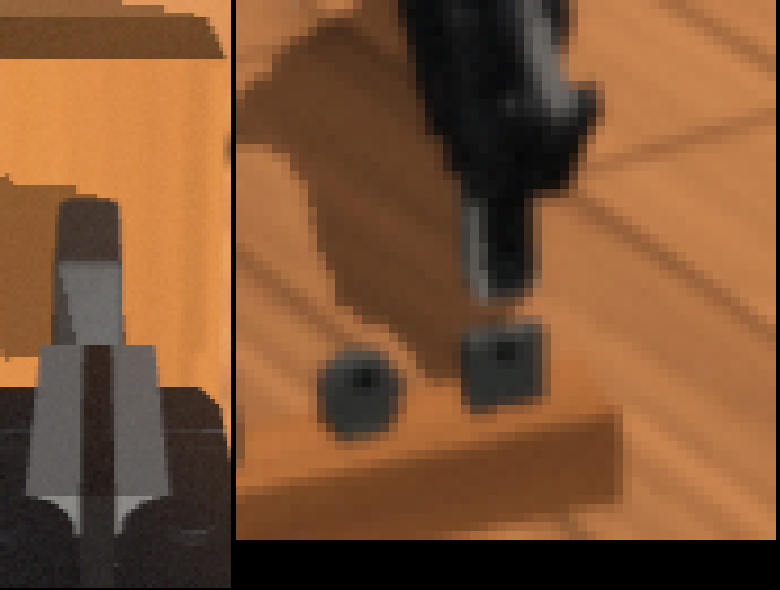

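The tips are at scene pixel (229,123), i.e. z≈72 on the tool axis. That is about 8 mm above the bow top at v≈126. So the real fingertips sit about 25 mm behind the reported TCP, not 8 mm ahead as stated. The key is untouched, so I'll open, go lower in small steps and watch the force.

Request:
jog_arm:
  targets:
    - [[0, 0, 0], [0, 0, 0], 0]
    - [[0, 0, 0], [0, 0, 0], 0]
    - [[0, 0, 0], [0, 0, 0], 0]
    - [[0, 0, 0], [0, 0, -0.5], 0]
    - [[0, 0, 0], [0, 0, -0.5], 0]

```text
time_s: 5.95
tcp_pos: [414.0, -337.5, 27.0]
orientation: [[-0.983, 0.185, 0.0], [0.185, 0.983, -0.0], [-0.0, -0.0, -1.0]]
force: [-0.0, 0.7, -1.1]
width: 42.6
grasp_force: 0.0
```

Request:
jog_arm:
  targets:
    - [[0, 0, 0], [0, 0, -0.2], 0]
    - [[0, 0, 0], [0, 0, -0.2], 0]
    - [[0, 0, 0], [0, 0, 0], 0]

```text
time_s: 6.25
tcp_pos: [413.6, -337.1, 19.0]
orientation: [[-0.983, 0.185, -0.001], [0.185, 0.983, 0.001], [0.001, 0.001, -1.0]]
force: [-0.0, -0.1, 0.6]
width: 42.6
grasp_force: 0.0
```

```bash
python3 - <<'E'
from h import *
c=read_camera("scene");w=read_camera("wrist");q=sense();print(q["tcp_pos"],q["width"],q["force"])
a=cv2.resize(w["image"][130:330,160:340,::-1],None,fx=2,fy=2,interpolation=cv2.INTER_NEAREST)
b=cv2.resize(c["image"][90:150,200:260,::-1],(420,420),interpolation=cv2.INTER_NEAREST)
o=np.zeros((430,790,3),np.uint8);o[:400,:360]=a;o[:420,370:790]=b
cv2.imwrite("pics/x3.png",o)
E
```

```text
[ 414.06527093 -337.2705841    19.68765063] 42.64122896129668 [-0.64560027  0.43973581  0.29369967]
```

View pics/x3.png

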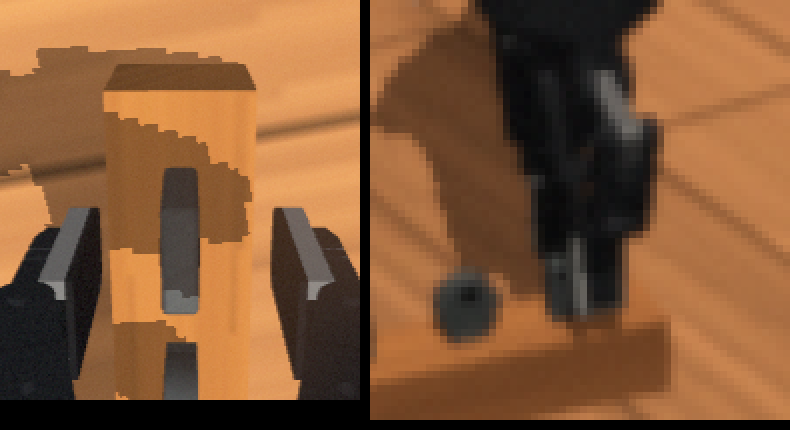

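The tips now straddle the square bow: wrist crop pads are at x≈85 and 290 around the bow at 180, and the scene crop tips are at row ~318, just above the block. Closing now.

Request:
jog_arm:
  targets:
    - [[0, 0, 0], [0, 0, -0.1], -0.4]
    - [[0, 0, 0], [0, 0, 0], -1]
    - [[0, 0, 0], [0, 0, 0], -1]
    - [[0, 0, 0], [0, 0, 0], -1]
    - [[0, 0, 0], [0, 0, 0], -1]
  newtons: 80

```text
time_s: 6.85
tcp_pos: [413.9, -337.6, 17.9]
orientation: [[-0.983, 0.185, 0.0], [0.185, 0.983, -0.0], [-0.0, -0.0, -1.0]]
force: [0.0, -1.0, 2.2]
width: 7.0
grasp_force: 79.6
```

Request:
jog_arm:
  targets:
    - [[0, 0, 0], [0, 0, 0.5], -1]
    - [[0, 0, 0], [0, 0, 1], -1]
    - [[0, 0, 0], [0, 0, 1], -1]
    - [[0, 0, 0], [0, 0, 1], -1]
    - [[0, 0, 0], [0, 0, 1], -1]

```text
time_s: 7.35
tcp_pos: [413.9, -336.9, 109.0]
orientation: [[-0.983, 0.184, 0.0], [0.184, 0.983, 0.001], [-0.0, 0.001, -1.0]]
force: [-0.2, 0.2, -0.0]
width: 6.7
grasp_force: 79.4
```

Request:
jog_arm:
  targets:
    - [[0, 0, 0], [0, 0, 1], -1]
    - [[0, 0, 0], [0, 0, 1], -1]
    - [[0, 0, 0.5], [0.15, 0.97, 0], -1]
    - [[0, 0, 0.5], [0.15, 0.97, 0], -1]
    - [[0, 0, 0.5], [0.15, 0.97, 0], -1]

```text
time_s: 7.85
tcp_pos: [422.5, -276.5, 147.3]
orientation: [[-0.997, 0.077, -0.001], [0.077, 0.997, 0.001], [0.001, 0.001, -1.0]]
force: [-0.3, 0.2, -0.9]
width: 6.8
grasp_force: 79.4
```

Request:
jog_arm:
  targets:
    - [[0, 0, 0], [0.16, 0.97, 0], -1]
    - [[0, 0, 0], [0.16, 0.97, 0], -1]
    - [[0, 0, 0], [0.16, 0.97, 0], -1]
    - [[0, 0, 0], [0.16, 0.97, 0], -1]
    - [[0, 0, 0], [0.16, 0.97, 0], -1]

```text
time_s: 8.35
tcp_pos: [438.2, -179.2, 147.0]
orientation: [[-0.997, 0.077, -0.002], [0.077, 0.997, 0.001], [0.002, 0.001, -1.0]]
force: [1.1, -0.3, -0.8]
width: 6.9
grasp_force: 79.4
```

Request:
jog_arm:
  targets:
    - [[0, 0, 0], [0.16, 0.97, 0], -1]
    - [[0, 0, 0], [0.16, 0.97, 0], -1]
    - [[0, 0, 0], [0.16, 0.97, 0], -1]
    - [[0, 0, 0], [0.16, 0.97, 0], -1]
    - [[0, 0, 0], [0.16, 0.97, 0], -1]

```text
time_s: 8.85
tcp_pos: [453.8, -82.5, 147.1]
orientation: [[-0.997, 0.077, -0.002], [0.077, 0.997, 0.001], [0.002, 0.001, -1.0]]
force: [-0.1, 0.4, -1.0]
width: 6.6
grasp_force: 79.4
```

Request:
jog_arm:
  targets:
    - [[0, 0, 0], [0.16, 0.97, 0], -1]
    - [[0, 0, 0], [0.16, 0.97, 0], -1]
    - [[0, 0, 0], [0.16, 0.97, 0], -1]
    - [[0, 0, 0], [0.16, 0.97, 0], -1]
    - [[0, 0, 0], [0.16, 0.97, 0], -1]

```text
time_s: 9.35
tcp_pos: [469.4, 14.3, 147.0]
orientation: [[-0.997, 0.077, -0.002], [0.077, 0.997, 0.0], [0.002, 0.0, -1.0]]
force: [0.0, -0.1, -0.4]
width: 6.8
grasp_force: 79.4
```

Request:
jog_arm:
  targets:
    - [[0, 0, 0], [0.16, 0.97, 0], -1]
    - [[0, 0, 0], [0.16, 0.97, 0], -1]
    - [[0, 0, 0], [0.16, 0.97, 0], -1]
    - [[0, 0, 0], [0.16, 0.97, 0], -1]
    - [[0, 0, 0], [0.16, 0.97, 0], -1]

```text
time_s: 9.85
tcp_pos: [485.1, 111.1, 147.0]
orientation: [[-0.997, 0.077, -0.002], [0.077, 0.997, -0.0], [0.002, -0.0, -1.0]]
force: [0.4, 0.8, -0.3]
width: 6.8
grasp_force: 79.4
```

Request:
jog_arm:
  targets:
    - [[0, 0, 0], [0.2, 0.97, 0], -1]
    - [[0, 0, 0], [0.2, 0.97, 0], -1]
    - [[0, 0, 0], [0, 0, 0], -1]

```text
time_s: 10.15
tcp_pos: [493.5, 152.7, 147.5]
orientation: [[-0.997, 0.074, -0.001], [0.074, 0.997, 0.004], [0.001, 0.004, -1.0]]
force: [-0.1, 0.5, -0.9]
width: 6.7
grasp_force: 79.4
```

```bash
python3 - <<'E'
from h import *
import pickle
w=read_camera("wrist");q=sense();pickle.dump((w,q),open("w2.pkl","wb"));print(q["time_s"],q["tcp_pos"],np.degrees(np.arctan2(q['orientation'][1,0],q['orientation'][0,0])),q["width"],q["force"],q["qpos"])
print(proj(w,(496,147,98)))
cv2.imwrite("pics/w2.png",cv2.resize(w["image"][100:300,160:340,::-1],(540,600),interpolation=cv2.INTER_NEAREST))
E
```

```text
10.2 [493.29873218 150.07207581 147.21287004] 175.65735715897367 7.328666765674557 [ 0.0980225  -0.48784868 -0.15238892] [ 0.11235586  0.74856841 -0.84228373  1.92812877  0.76360212  0.82191802
  0.34170518]
(np.float64(243.62710889990947), np.float64(202.09230574539814))
```

View pics/w2.png

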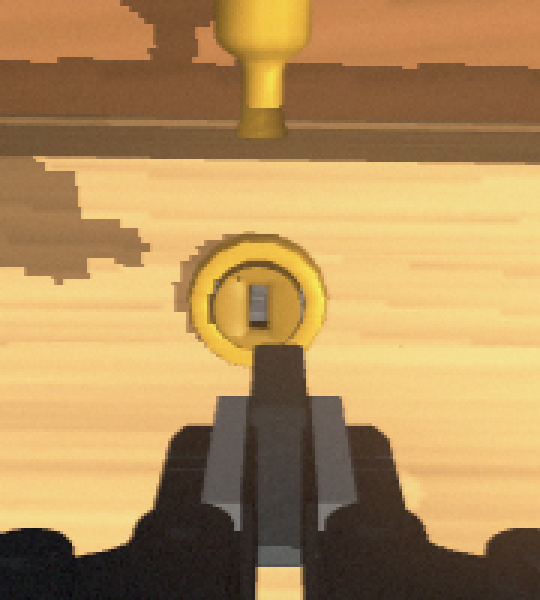

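The wrist view shows the rose centred at crop (258,300), the keyway slot at about (259,306) and nearly parallel to the key. The held bow's front face is at columns 255–303. Now computing the lateral offset in the same camera.

```bash
python3 - <<'E'
from h import *
import pickle
w,q=pickle.load(open("w2.pkl","rb"))
hsv=cv2.cvtColor(w["image"],cv2.COLOR_RGB2HSV)
T=q["orientation"];p0=q["tcp_pos"]
tool=lambda P:np.round(T.T@(P-p0),2)
px=lambda x,y:(160+x/3-.5,100+y/3-.5)
for n,x,y,z in[("rose",258,300,98),("plug",257,306,98),("slot",259,306,98),("slot-top",259,285,98),("slot-bot",259,328,98),("slotL",250,306,98),("slotR",268,306,98),("plugL",210,306,98),("plugR",303,306,98),("roseL",190,300,96),("roseR",326,300,96)]:
    P=onz(w,*px(x,y),z);print(n,P.round(1),tool(P))
zs=p0[2]+18.1
for x in(255,303):P=onz(w,*px(x,345),zs);print("bow edge",P.round(1),tool(P))
for r in range(192,214):print(r,hsv[r,240:254,2].tolist(),hsv[r,240:254,1].tolist())
E
```

```text
rose [494.1 148.6  98. ] [-0.95 -1.47 49.21]
plug [495.6 148.2  98. ] [-2.54 -1.73 49.21]
slot [495.7 148.7  98. ] [-2.53 -1.22 49.21]
slot-top [490.1 149.1  98. ] [ 2.99 -1.2  49.22]
slot-bot [501.5 148.2  98. ] [-8.41 -1.25 49.2 ]
slotL [495.5 146.4  98. ] [-2.54 -3.49 49.21]
slotR [495.8 151.   98. ] [-2.53  1.04 49.21]
plugL [494.7 136.4  98. ] [ -2.54 -13.55  49.2 ]
plugR [496.5 159.7  98. ] [-2.53  9.85 49.22]
roseL [493.4 131.3  96. ] [ -1.61 -18.73  51.2 ]
roseR [496.  165.7  96. ] [-1.59 15.73 51.22]
bow edge [480.7 150.3 165.3] [ 12.65  -0.69 -18.08]
bow edge [481.3 158.8 165.3] [ 12.66   7.85 -18.07]
192 [188, 197, 200, 200, 199, 203, 201, 202, 203, 205, 203, 203, 198, 202] [175, 176, 172, 182, 179, 176, 178, 178, 176, 172, 172, 172, 182, 178]
193 [206, 207, 193, 195, 196, 196, 198, 198, 196, 190, 190, 192, 197, 200] [167, 175, 178, 175, 178, 178, 178, 176, 177, 178, 177, 177, 175, 172]
194 [231, 215, 196, 179, 175, 179, 175, 177, 177, 171, 177, 185, 189, 193] [153, 170, 182, 178, 182, 172, 176, 177, 176, 171, 180, 179, 171, 173]
195 [233, 222, 175, 113, 125, 130, 132, 134
[... 1952 characters left out ...]
 129, 117, 106, 110, 128, 161, 182, 187, 191] [151, 158, 172, 170, 162, 170, 155, 161, 160, 167, 177, 178, 183, 178]
210 [234, 225, 195, 175, 174, 177, 176, 175, 179, 168, 170, 180, 188, 191] [148, 154, 167, 176, 174, 167, 172, 169, 168, 170, 177, 179, 176, 178]
211 [232, 211, 190, 187, 189, 188, 189, 186, 184, 180, 177, 183, 187, 191] [149, 166, 172, 173, 171, 165, 170, 170, 169, 170, 174, 177, 175, 178]
212 [215, 201, 199, 199, 200, 203, 202, 201, 203, 197, 183, 186, 191, 193] [164, 170, 169, 172, 170, 168, 169, 169, 166, 170, 173, 181, 176, 177]
213 [202, 204, 204, 203, 205, 206, 206, 203, 205, 203, 204, 198, 194, 196] [173, 173, 173, 173, 168, 166, 170, 168, 169, 168, 170, 174, 176, 177]
```

The arm was still settling when that frame was taken. I'll take another now and compute with the same features.

Request:
jog_arm:
  targets:
    - [[0, 0, 0], [0, 0, 0], -1]
    - [[0, 0, 0], [0, 0, 0], -1]

```text
time_s: 10.4
tcp_pos: [494.2, 146.4, 147.2]
orientation: [[-0.997, 0.082, -0.001], [0.082, 0.997, -0.002], [0.001, -0.002, -1.0]]
force: [0.4, -1.0, -0.2]
width: 6.8
grasp_force: 79.4
```

```bash
cat > m.py <<'E'
from h import *
def meas(ztop=98):
    q=sense();w=read_camera("wrist");T=q["orientation"];p0=q["tcp_pos"]
    hsv=cv2.cvtColor(w["image"],cv2.COLOR_RGB2HSV)
    m=((hsv[...,1]<115)&(hsv[...,2]>80)).astype(np.uint8);m|=((hsv[...,2]<=112)&(hsv[...,1]>115)).astype(np.uint8)
    print("tcp",p0.round(2),"yaw",np.degrees(np.arctan2(T[1,0],T[0,0])).round(2))
    M=np.array(w["world_from_camera"]);print("cam in tool",(T.T@(M[:3,3]-p0)).round(2))
    return q,w,hsv,T,p0
E
python3 - <<'E'
from m import *
q,w,hsv,T,p0=meas()
print("proj old slot",np.round(proj(w,(495.7,148.45,98)),1))
for r in(188,192,196,200,204,206,208,210,212,218,224):print(r,"V",hsv[r,232:266,2].tolist())
for r in(196,200,204,208):print(r,"S",hsv[r,232:266,1].tolist())
cc=[int(round(proj(w,(495.7,148.45,98))[0]))+d for d in(-1,0,1)]
for k in cc:print("col",k,hsv[185:225,k,2].tolist())
E
```

```text
tcp [494.18 146.37 147.23] yaw 175.32
cam in tool [  71.66    1.04 -172.79]
proj old slot [254.1 200.3]
188 V [174, 145, 131, 139, 200, 231, 236, 238, 242, 243, 244, 243, 200, 126, 113, 111, 112, 147, 177, 200, 204, 205, 202, 206, 204, 207, 187, 142, 120, 111, 110, 109, 187, 232]
192 V [147, 139, 221, 234, 240, 242, 245, 244, 169, 113, 104, 165, 208, 220, 225, 229, 227, 219, 203, 188, 188, 190, 186, 190, 192, 188, 187, 190, 193, 195, 197, 200, 204, 173]
196 V [153, 220, 231, 235, 241, 244, 246, 166, 129, 196, 207, 215, 219, 226, 230, 232, 237, 230, 221, 149, 121, 121, 122, 121, 125, 124, 157, 178, 190, 191, 194, 196, 200, 201]
200 V [203, 232, 238, 243, 245, 186, 137, 139, 193, 210, 213, 219, 220, 222, 225, 226, 231, 224, 212, 156, 129, 127, 124, 127, 120, 121, 157, 180, 192, 193, 196, 196, 200, 202]
204 V [156, 223, 235, 241, 244, 245, 184, 126, 190, 209, 212, 218, 218, 222, 225, 228, 230, 224, 209, 161, 134, 133, 132, 133, 128, 134, 160, 180, 189, 195, 196, 198, 198, 198]
206 V [147, 223, 236, 240, 244, 245, 188, 138, 146, 199, 211, 216, 220, 223, 225, 231, 233, 227, 213, 128, 81, 
[... 1497 characters left out ...]
164, 162, 162, 153, 145, 155, 165, 177, 179, 173, 176, 175, 171, 162, 180, 171, 175, 176, 178, 176, 178, 176]
col 253 [173, 108, 132, 205, 204, 201, 203, 190, 154, 131, 131, 121, 124, 139, 145, 127, 123, 124, 141, 133, 109, 79, 78, 168, 183, 192, 208, 206, 203, 168, 80, 79, 78, 82, 83, 79, 77, 80, 78, 79]
col 254 [176, 112, 135, 202, 204, 204, 202, 186, 154, 132, 132, 122, 122, 140, 128, 124, 122, 129, 144, 132, 108, 78, 77, 165, 181, 193, 206, 207, 204, 166, 83, 82, 80, 83, 82, 80, 80, 82, 76, 80]
col 255 [171, 113, 131, 206, 203, 203, 205, 190, 163, 131, 131, 121, 125, 140, 120, 127, 123, 126, 141, 133, 111, 77, 79, 168, 180, 193, 204, 204, 205, 168, 84, 80, 83, 82, 80, 79, 78, 80, 78, 78]
```

Key and slot are measured in one settled frame: slot centre px (254.5,199.8), bow front edge centre px (252.3,214.2). The key needs +1.6 mm along tool y, about 0 along tool x, and the yaw agrees. I'll shift and lower to just above the mouth.

Request:
jog_arm:
  targets:
    - [[0, 0, 0], [0.01, 0.08, -0.6], -1]
    - [[0, 0, 0], [0, 0, -0.6], -1]
    - [[0, 0, 0], [0, 0, -0.6], -1]
    - [[0, 0, 0], [0, 0, 0], -1]
    - [[0, 0, 0], [0, 0, 0], -1]

```text
time_s: 10.95
tcp_pos: [494.8, 149.2, 111.1]
orientation: [[-0.997, 0.081, -0.001], [0.081, 0.997, -0.0], [0.001, -0.0, -1.0]]
force: [-0.1, 0.1, -0.7]
width: 6.7
grasp_force: 79.4
```

Request:
jog_arm:
  targets:
    - [[0, 0, 0], [0, 0, -0.2], -1]
    - [[0, 0, 0], [0, 0, -0.15], -1]
    - [[0, 0, 0], [0, 0, -0.15], -1]
    - [[0, 0, 0], [0, 0, 0], -1]

```text
time_s: 11.35
tcp_pos: [495.0, 148.5, 101.3]
orientation: [[-0.997, 0.082, -0.001], [0.082, 0.997, -0.001], [0.001, -0.001, -1.0]]
force: [-0.3, -1.4, -1.3]
width: 6.8
grasp_force: 79.3
```

Request:
jog_arm:
  targets:
    - [[0, 0, 0], [0, 0, -0.1], -1]
    - [[0, 0, 0], [0, 0, -0.1], -1]
    - [[0, 0, 0], [0, 0, -0.1], -1]
    - [[0, 0, 0], [0, 0, 0], -1]

```text
time_s: 11.75
tcp_pos: [495.1, 148.5, 95.4]
orientation: [[-0.997, 0.082, -0.0], [0.082, 0.997, -0.001], [0.0, -0.001, -1.0]]
force: [1.3, -3.0, -1.9]
width: 7.2
grasp_force: 79.2
```

Request:
jog_arm:
  targets:
    - [[0, 0, 0], [0, 0, -0.1], -1]
    - [[0, 0, 0], [0, 0, -0.1], -1]
    - [[0, 0, 0], [0, 0, 0], -1]
  newtons: 110

```text
time_s: 12.05
tcp_pos: [495.1, 148.6, 92.0]
orientation: [[-0.997, 0.082, 0.0], [0.082, 0.997, -0.001], [-0.0, -0.001, -1.0]]
force: [-0.0, -3.8, 5.1]
width: 5.7
grasp_force: 112.6
```

Request:
jog_arm:
  targets:
    - [[0, 0, 0], [0, -0.03, -0.1], -1]
    - [[0, 0, 0], [0, 0, -0.1], -1]
    - [[0, 0, 0], [0, 0, 0], -1]

```text
time_s: 12.35
tcp_pos: [495.1, 148.5, 88.1]
orientation: [[-0.997, 0.081, 0.0], [0.081, 0.997, -0.0], [-0.0, -0.0, -1.0]]
force: [-0.8, -3.5, 5.5]
width: 5.6
grasp_force: 112.8
```

Request:
jog_arm:
  targets:
    - [[0, 0, 0], [0, -0.03, -0.1], -1]
    - [[0, 0, 0], [0, 0, -0.1], -1]
    - [[0, 0, 0], [0, 0, 0], -1]

```text
time_s: 12.65
tcp_pos: [495.1, 148.4, 84.2]
orientation: [[-0.997, 0.081, 0.001], [0.081, 0.997, 0.0], [-0.001, 0.001, -1.0]]
force: [-0.7, -2.1, 4.0]
width: 5.8
grasp_force: 112.6
```

Request:
jog_arm:
  targets:
    - [[0, 0, 0], [0, 0, -0.1], -1]
    - [[0, 0, 0], [0, 0, -0.05], -1]
    - [[0, 0, 0], [0, 0, 0], -1]

```text
time_s: 12.95
tcp_pos: [495.2, 148.4, 82.1]
orientation: [[-0.997, 0.081, 0.001], [0.081, 0.997, -0.0], [-0.001, 0.0, -1.0]]
force: [-2.9, -3.4, 14.5]
width: 5.8
grasp_force: 114.3
```

Request:
jog_arm:
  targets:
    - [[0, 0, 0], [0, 0, -0.05], -1]
    - [[0, 0, 0], [0, 0, 0], -1]

```text
time_s: 13.15
tcp_pos: [495.3, 148.5, 81.7]
orientation: [[-0.997, 0.081, 0.002], [0.081, 0.997, -0.0], [-0.002, -0.0, -1.0]]
force: [-5.0, -5.8, 21.1]
width: 5.7
grasp_force: 115.2
```

Request:
jog_arm:
  targets:
    - [[0, 0.5, 0], [0, 0, 0], -1]
    - [[0, 0.5, 0], [0, 0, 0], -1]
    - [[0, 0, 0], [0, 0, 0], -1]

```text
time_s: 13.45
tcp_pos: [495.0, 148.3, 80.5]
orientation: [[-0.994, 0.082, -0.071], [0.082, 0.997, 0.001], [0.071, -0.005, -0.997]]
force: [-2.5, -3.6, 9.7]
width: 6.2
grasp_force: 113.3
```

Request:
jog_arm:
  targets:
    - [[0, -0.5, 0], [0, 0, 0], -1]
    - [[0, -0.5, 0], [0, 0, 0], -1]
    - [[0, 0, 0], [0, 0, 0], -1]

```text
time_s: 13.75
tcp_pos: [495.1, 148.3, 80.1]
orientation: [[-0.997, 0.08, 0.001], [0.08, 0.997, 0.0], [-0.001, 0.0, -1.0]]
force: [0.1, -2.8, 2.0]
width: 6.0
grasp_force: 112.2
```

Request:
jog_arm:
  targets:
    - [[0, 0, 0], [0, 0, -0.05], -1]
    - [[0, 0, 0], [0, 0, 0], -1]

```text
time_s: 13.95
tcp_pos: [495.2, 148.4, 79.8]
orientation: [[-0.997, 0.081, -0.0], [0.081, 0.997, -0.0], [0.0, -0.0, -1.0]]
force: [-3.0, -4.0, 14.3]
width: 5.8
grasp_force: 114.2
```

The key is home: the shoulder is at the expected z with a hard contact. Now turning clockwise.

Request:
jog_arm:
  targets:
    - [[0, 0, -1], [-0.01, -0.02, 0.02], -1]
    - [[0, 0, -1], [0, 0, 0], -1]
    - [[0, 0, -1], [0, 0, 0], -1]
    - [[0, 0, -1], [0, 0, 0], -1]
    - [[0, 0, -1], [0, 0, 0], -1]

```text
time_s: 14.45
tcp_pos: [495.5, 148.5, 79.8]
orientation: [[-0.908, 0.42, 0.0], [0.42, 0.908, 0.001], [0.0, 0.001, -1.0]]
force: [-2.0, -3.4, 9.5]
width: 5.9
grasp_force: 113.3
```

Request:
jog_arm:
  targets:
    - [[0, 0, -1], [0, 0, 0], -1]
    - [[0, 0, -1], [0, 0, 0], -1]
    - [[0, 0, -1], [0, 0, 0], -1]
    - [[0, 0, -1], [0, 0, 0], -1]
    - [[0, 0, -1], [0, 0, 0], -1]

```text
time_s: 14.95
tcp_pos: [495.9, 148.4, 79.8]
orientation: [[-0.709, 0.705, 0.001], [0.705, 0.709, 0.001], [0.0, 0.002, -1.0]]
force: [-0.8, -2.7, 9.1]
width: 5.6
grasp_force: 113.3
```

```bash
python3 -c "
from h import *
q=sense();print(q['force'],q['torque'],q['tcp_pos'],q['qpos'],np.degrees(np.arctan2(q['orientation'][1,0],q['orientation'][0,0])))"
```

```text
[-0.76335398 -2.7463177   9.0997022 ] [-0.59930119  0.15194442  0.0877729 ] [495.90576492 148.42442596  79.81264189] [-0.04452336  0.79403612 -0.55882059  1.98223008  0.7573197   0.58187344
 -0.33709607] 135.17166504743636
```

Request:
jog_arm:
  targets:
    - [[0, 0, -1], [0, 0, 0], -1]
    - [[0, 0, -1], [0, 0, 0], -1]
    - [[0, 0, -1], [0, 0, 0], -1]
    - [[0, 0, -1], [0, 0, 0], -1]
    - [[0, 0, -1], [0, 0, 0], -1]

```text
time_s: 15.45
tcp_pos: [496.2, 148.3, 79.8]
orientation: [[-0.425, 0.905, 0.002], [0.905, 0.425, 0.001], [0.0, 0.002, -1.0]]
force: [-1.0, -2.6, 9.8]
width: 6.0
grasp_force: 113.3
```

Request:
jog_arm:
  targets:
    - [[0, 0, -1], [0, 0, 0], -1]
    - [[0, 0, -1], [0, 0, 0], -1]
    - [[0, 0, -1], [0, 0, 0], -1]
    - [[0, 0, -1], [0, 0, 0], -1]
    - [[0, 0, -1], [0, 0, 0], -1]

```text
time_s: 15.95
tcp_pos: [496.5, 148.0, 79.8]
orientation: [[-0.09, 0.996, 0.002], [0.996, 0.09, 0.001], [0.001, 0.002, -1.0]]
force: [-0.6, -3.7, 9.8]
width: 6.1
grasp_force: 113.3
```

```bash
cat > s.py <<'E'
from h import *
q=sense();print(q['time_s'],q['force'].round(1),q['torque'].round(3),q['tcp_pos'].round(1),q['qpos'].round(2),np.degrees(np.arctan2(q['orientation'][1,0],q['orientation'][0,0])).round(2))
E
python3 s.py
```

```text
15.95 [-0.6 -3.7  9.8] [-0.772  0.008  0.099] [496.5 148.   79.8] [-0.15  0.76 -0.37  1.99  0.56  0.49 -0.84] 95.16
```

Request:
jog_arm:
  targets:
    - [[0, 0, -1], [0, 0, 0], -1]
    - [[0, 0, -1], [0, 0, 0], -1]
    - [[0, 0, -1], [0, 0, 0], -1]
    - [[0, 0, 0], [0, 0, 0], -1]

```text
time_s: 16.35
tcp_pos: [496.4, 147.9, 79.8]
orientation: [[0.118, 0.993, 0.002], [0.993, -0.118, 0.0], [0.001, 0.002, -1.0]]
force: [-0.3, -3.6, 10.2]
width: 5.7
grasp_force: 113.3
```

```bash
python3 s.py
```

```text
16.35 [-0.3 -3.6 10.2] [-0.825 -0.005  0.093] [496.4 147.9  79.8] [-0.19  0.76 -0.31  1.99  0.49  0.47 -0.98] 83.24
```

Request:
jog_arm:
  targets:
    - [[0, 0, -1], [0, 0, 0], -1]
    - [[0, 0, -1], [0, 0, 0], -1]
    - [[0, 0, 0], [0, 0, 0], -1]

```text
time_s: 16.65
tcp_pos: [495.8, 147.9, 79.8]
orientation: [[0.255, 0.967, 0.001], [0.967, -0.255, 0.0], [0.001, 0.001, -1.0]]
force: [-0.4, -3.5, 10.9]
width: 5.9
grasp_force: 113.4
```

```bash
python3 s.py
```

```text
16.65 [-0.4 -3.5 10.9] [-0.759  0.244  0.086] [495.8 147.9  79.8] [-0.21  0.75 -0.28  1.99  0.44  0.46 -1.07] 75.26
```

Request:
jog_arm:
  targets:
    - [[0, 0, -0.7], [0, 0, 0], -1]
    - [[0, 0, 0], [0, 0, 0], -1]

```text
time_s: 16.85
tcp_pos: [495.8, 148.0, 79.8]
orientation: [[0.301, 0.954, 0.001], [0.954, -0.301, 0.0], [0.001, 0.001, -1.0]]
force: [-1.4, -3.2, 10.4]
width: 6.0
grasp_force: 113.5
```

```bash
python3 s.py; python3 - <<'E'
from h import *
w=read_camera("wrist");s=read_camera("scene");t=read_camera("top")
o=np.zeros((590,790,3),np.uint8)
o[:384,:390]=cv2.resize(w["image"][120:312,160:355,::-1],(390,384))
o[:384,400:784]=cv2.resize(s["image"][185:249,290:354,::-1],(384,384),interpolation=cv2.INTER_NEAREST)
cv2.imwrite("pics/end.png",o)
E
```

```text
16.85 [-1.4 -3.2 10.4] [-0.857  0.301  0.085] [495.8 148.   79.8] [-0.22  0.75 -0.27  1.99  0.42  0.45 -1.1 ] 72.5
```

View pics/end.png

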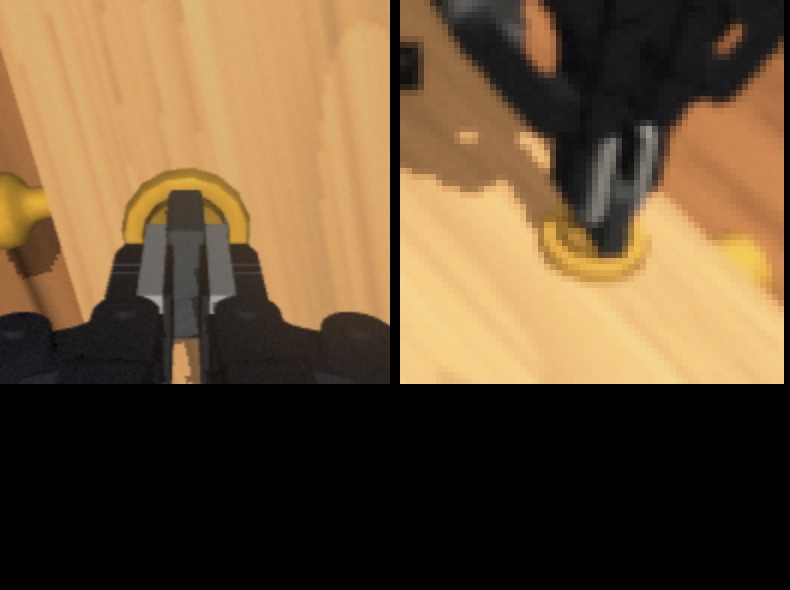

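The wrist view shows the bow flat on the rose, still square in the jaws and turned with the hand. The torque has no clear stop yet, so I'll nudge a little further.

Request:
jog_arm:
  targets:
    - [[0, 0, -0.7], [0, 0, 0], -1]
    - [[0, 0, 0], [0, 0, 0], -1]

```text
time_s: 17.2
tcp_pos: [495.7, 147.9, 79.8]
orientation: [[0.347, 0.938, 0.001], [0.938, -0.347, 0.0], [0.001, 0.001, -1.0]]
force: [-1.8, -2.9, 10.2]
width: 5.5
grasp_force: 113.5
```

```bash
python3 s.py
```

```text
17.2 [-1.8 -2.9 10.2] [-0.799  0.249  0.162] [495.7 147.9  79.8] [-0.22  0.75 -0.25  1.99  0.41  0.45 -1.14] 69.71
```

Request:
jog_arm:
  targets:
    - [[0, 0, -0.7], [0, 0, 0], -1]
    - [[0, 0, 0], [0, 0, 0], -1]

```text
time_s: 17.4
tcp_pos: [495.7, 148.0, 79.8]
orientation: [[0.392, 0.92, 0.001], [0.92, -0.392, 0.0], [0.001, 0.001, -1.0]]
force: [-1.6, -3.8, 10.9]
width: 5.5
grasp_force: 113.5
```

```bash
python3 s.py
```

```text
17.4 [-1.6 -3.8 10.9] [-0.758  0.323  0.239] [495.7 148.   79.8] [-0.23  0.75 -0.24  1.99  0.39  0.44 -1.17] 66.94
```

The moment has climbed from 0.09 to 0.24 N m over the last 5.6 degrees, so the plug is against its stop. I'll confirm it holds, then hand in.

Request:
jog_arm:
  targets:
    - [[0, 0, 0], [0, 0, 0], -1]
    - [[0, 0, 0], [0, 0, 0], -1]
    - [[0, 0, 0], [0, 0, 0], -1]

```text
time_s: 17.7
tcp_pos: [495.7, 148.0, 79.8]
orientation: [[0.391, 0.921, 0.001], [0.921, -0.391, 0.0], [0.001, 0.001, -1.0]]
force: [-0.8, -3.2, 10.9]
width: 6.0
grasp_force: 113.5
```

```bash
python3 s.py; python3 -c "
from station import finish_job;print(finish_job())"
```

```text
17.7 [-0.8 -3.2 10.9] [-0.797  0.239  0.198] [495.7 148.   79.8] [-0.23  0.75 -0.24  1.99  0.39  0.44 -1.17] 67.0
the job is handed in; nothing more can be done
None
```

The square-bow key is seated in the lock, turned clockwise to the stop and still held there; I handed the job in at 17.7 s, and no verdict came back.

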